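# Free the tile cutter's fence

## Robot

A 6-joint arm with a two-finger parallel gripper is mounted at the origin on the work surface. World frame = base frame: x ahead of the robot, y to its left, z up, the work surface at z = 0. Lengths are in m, angles in rad, forces in N, time in s.
With the tool pointing down it reaches from about 0.275 to 0.725 m from the base axis. Payload 5.6 kg.
Tool frame: the origin (TCP) lies at the very end of the fingers, on their centre line; the grasp point (between the pads) lies 19 mm behind it (grasp_offset is the distance from the TCP to the grasp point, in m); z points along the fingers, y is the line along which they close (so a half turn about z gives the same grasp; the last joint's range is limited). The gripper opens to 85 mm and grips with 20 to 120 N. Pads are 22 mm wide; open, the fingers measure 114 mm over their backs; the gripper's body (76 mm by 85 mm) begins 54 mm behind the grasp point. The pads swing forward as they close: fully open they stand 13 mm farther back than shut.
Start: joints at [-1.06, 0.255, 0.108, 0, -1.424, -0.285], TCP at [0.123, -0.536, 0.203] pointing down, gripper open.
Joint ranges: [-2.95, 2.95], [-1.21, 1.97], [-1.09, 1.5], [-2.87, 1.71], [-2.94, -0.07], [-3.05, 3.05]. Speed limits (rad/s): [2.57, 2.57, 3.14, 3.14, 3.14, 3.14].

## Interface

Orientations are given as a unit quaternion [w, x, y, z].
In Python, from workcell import * gives the robot as it stands.
- The arm moves only by the shell command python3 -m jog 'ROWS' [OPENING] [FORCE]. ROWS is JSON, a list of rows, each an object with "offset": the shift along the tool's x, y, z each as a share of 0.2 m, from -1 to 1, a list of three; "roll": the turn about the tool's z as a share of 45 degrees, from -1 to 1. In form: [{"offset": [tx, ty, tz], "roll": roll}, ...]. A call has 1 to 12 rows; each row is the pose to reach, as a shift and turn from the pose commanded when the call began, along the tool's axes at that moment; what a row does not reach only later rows make up. A row lasts 1/10 s, in which the tool goes at most 50 mm and 8.59 degrees, less where a joint would pass 70% of its speed; a pose out of reach is approached as far as the arm can. A call with a number of a shift or a turn outside -1 to 1 is refused whole. A call with a gripper value outside its range is refused whole. OPENING is the gripper's target within -1 to 1 (fully open at 1, half-way at 0, shut at -1), set as the call begins (- or left out, the last holds). The fingers move at their own pace and stop on an object; FORCE is the grip in N (left out, the last holds). Time passes only in rows, so rows that repeat a pose let the fingers close. It gives the time, the measured TCP pose, the force, the opening and the grip force at its end, in the units of the state.
- sense(): the state, without advancing time (a new reading comes with each control period).
- capture(name): name is "side" or "top"; returns the picture (384x512x3 uint8, red, green, blue); there is no depth.
- camera_model(name): a dict with "vertical_fov" (degrees; the focal length in pixels is half the picture's height over the tangent of half this angle, whatever the lens; pixels are square), "cx", "cy" (the principal point, pixels), "dist_coeffs" ([k1, k2, p1, p2, k3] as OpenCV has them; the pictures are not rectified), "extrinsics" (4x4, takes a point from world to camera coordinates). Camera axes: x right, y up, looking along -z (the intrinsics and any distortion apply to the point x, -y, -z); pixel columns grow to the right and rows downward; lengths in m; the calibration is good to about 2 mm. A picture is of the moment at which its call begins. camera_model takes no time and is no camera call.
- hand_in(): hands the job in; it is judged then, once.
The state is a dict: "time_s": time; "joint_pos": joint angles; "joint_vel": joint speeds; "effort": joint torques, N m; "tcp_pos": TCP position; "tcp_rot": TCP orientation; "ft_force": force on the tool from outside, world axes, zero at the start; "torque": the same for the moment, N m; "grip_width": opening from 0.0 (shut) to 1.0 (fully open); "finger_force": force on a finger pad.
Only numpy, scipy, OpenCV 4.12 (cv2) and the standard library are available. Lean on these libraries where they do the work, as an engineer would, in place of code of your own. Each camera call takes 0.05 s, during which the arm holds its last target. There are 200 camera calls.

## Task

Loosen the big knurled lock ring on the tile-cutting board by rolling a fingertip along its rim: two full turns anticlockwise seen from above (a little more is fine, but stay clearly short of three, where it comes off its thread). Only then push the wooden fence with a fingertip away from the ring until it rests fully against its two stop posts. Pinch nothing, and leave the loose things on the board and the table where they are.

Things in the scene. Friction and masses are not known exactly. Their poses are not given: they have to be found in the camera images.
- jig: Tile-cutting board, fixed: plywood 260 (its x) by 350 (its y) by 18 mm thick, turned up to 0.35 rad. Origin at table height; the board spans x -130 to 130, y -170 to 180 mm. On it: the lock ring at (0, 110) mm; a flat rail 40 wide, 6 high along y under the fence; two steel stop posts at x = -45 and 45, tops 54 mm above the table, inner faces at y = -150.5 mm.
- lock_ring (a joint): Turn of the lock ring, rad: 0 = screwed hard down, grows as it loosens, anticlockwise seen from above (a full turn = 6.283). Starts between 0 and 0.6. The thread runs out at 18.85 (three turns). It takes about 0.06 N m (1.3 N along the rim), has no spring-back, and rises 1.5 mm per turn.
- ring_center (a point): On the lock ring's axis, at mid height of its rim. Level dark steel disc 93 mm across over the knurl, 20 mm high; underside 36 mm above the table when screwed down. Knurl: 24 upright round ribs 6 mm wide, 3 mm proud of the 87 mm core. Rim free all round. A fixed stem 24 mm wide stands through its middle to 66 mm above the table.
- ring_stud (a point): Small brass stud on top of the lock ring, 12 mm wide, 34 mm from the axis; it goes round with the ring, so its turns can be counted.
- fence (a joint): Slide of the fence, m: grows as it moves towards the jig's -y, away from the lock ring and towards the stop posts; 0.090 = against the stops. Starts between 0 and 0.04. Slides with about 3 N plus 8 N per m/s and stays where it is left. A tight ring does not block it physically, but it must not be shoved before the ring is loose.
- fence_mid (a point): Centre of the fence's wooden bar: 120 mm (jig x) by 40 mm (jig y) by 32 mm high, from 26 to 58 mm above the table; axes parallel to the jig's. The face to push is 20 mm towards +y of this point (the side of the lock ring); at joint value q this point lies at jig (0, -40 mm - q, 42 mm).
- tile: Bystander, loose, leave alone: clay tile 55 by 55 by 10 mm lying on the board beside the fence's +x side. Origin at the centre of its underside.
- wood_rib: Bystander, loose, leave alone: flat wooden rib 25 by 85 by 8 mm lying on the board at its -x side. Origin at the centre of its underside.
- cutter: Bystander, loose, leave alone: round metal cutter ring 44 mm wide and 25 mm high on the board at its +x side, by the fence's end. Origin at the centre of its underside.
- mug: Bystander, loose, leave alone: clay mug 84 mm wide, 95 mm high, on the table at one side of the board. Origin at the centre of its underside.
- jar: Bystander, loose, leave alone: white jar with a wooden cap, 70 mm wide, 100 mm high, on the table at one side of the board. Origin at the centre of its underside.
- bowl: Bystander, loose, leave alone: clay bowl 120 mm wide, 55 mm high, on the table at one side of the board. Origin at the centre of its underside.
- brick: Bystander, loose, leave alone: block 110 by 65 by 40 mm on the table at one side of the board. Origin at the centre of its underside.

How it is judged:
By the outcome, as a careful person would: the job done as asked, in the order asked, and still so for the second after the job is handed in, with the robot touching nothing.
It also fails if it takes over 69 s, if anything falls off the work surface, if the arm or the gripper's body presses on something with over 40 N, if the wrist force passes 120 N, or if a joint passes its speed limit or range.

## Working session

There is one attempt and no reset: what is moved stays moved. The work goes in short steps, Python scripts to look and compute and a shell command to move; the robot and the scene stay as the last step left them, time stands still between calls to the robot, and variables do not carry over. Pictures are saved under pics/ and viewed, at most 10 in all, crops included, and the job is handed in when it is done.

```bash
ls; mkdir -p pics; python3 - <<'E'
from workcell import *
import cv2
for n in("top","side"):
    cv2.imwrite(f"pics/{n}0.png",cv2.cvtColor(capture(n),cv2.COLOR_RGB2BGR)); print(n,camera_model(n))
print(sense())
E
```

```text
pics
top {'vertical_fov': 50.69565194007878, 'cx': 259.6686698084908, 'cy': 189.87065364051682, 'dist_coeffs': array([-0.02619143,  0.        ,  0.        ,  0.        ,  0.        ]), 'extrinsics': array([[ 0.02750808, -0.99954519, -0.01235817, -0.01715871],
       [ 0.99666352,  0.0264742 ,  0.07720717, -0.55413192],
       [-0.07684489, -0.01444076,  0.99693848, -1.31261782],
       [ 0.        ,  0.        ,  0.        ,  1.        ]])}
side {'vertical_fov': 53.13999355858574, 'cx': 249.342851222844, 'cy': 194.67705575530633, 'dist_coeffs': array([-0.0168103,  0.       ,  0.       ,  0.       ,  0.       ]), 'extrinsics': array([[ 0.95720304, -0.28935824, -0.005843  , -0.53167995],
       [ 0.17680605,  0.56865606,  0.80334918, -0.17337024],
       [-0.22913305, -0.77000136,  0.5954796 , -0.95486552],
       [ 0.        ,  0.        ,  0.        ,  1.        ]])}
{'time_s': 0.1, 'joint_pos': array([-1.06041503e+00,  2.55715150e-01,  1.07132031e-01, -3.93348861e-04,
       -1.42389770e+00, -2.84608465e-01]), 'joint_vel': array([0.00204112, 0.00057318, 0.00386215, 0.00426297, 0.00226939,
       0.00079936]), 'effort': array([-2.74744794e-03, -3.87601519e+01,  2.38473755e+01,  5.37776470e+00,
       -3.73865143e-03, -6.04848097e-06]), 'tcp_pos': array([ 0.12306018, -0.53555732,  0.2017755 ]), 'tcp_rot': array([-1.46677590e-04, -1.12618003e-01,  9.93637981e-01,  8.51886460e-04]), 'ft_force': array([-0.43261243, -0.07991471, -0.41254134]), 'torque': array([ 0.04050211, -0.00191355, -0.017754  ]), 'finger_force': 0.0, 'grip_width': 0.9958384389754619}
```

View pics/top0.png

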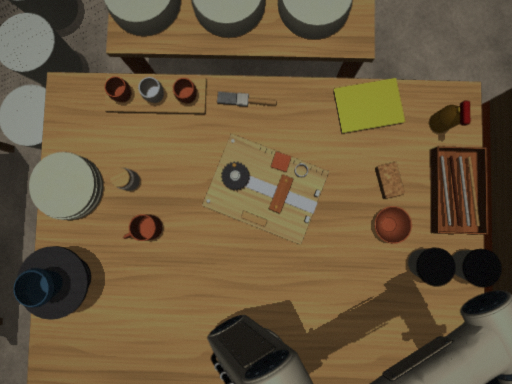

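View pics/side0.png

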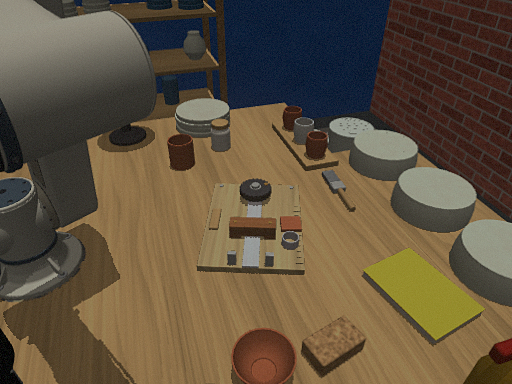

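```bash
cat > h.py <<'E'
from workcell import *
import numpy as np, cv2
def K(n):
    m=camera_model(n); f=192/np.tan(np.radians(m["vertical_fov"]/2))
    return np.array([[f,0,m["cx"]],[0,f,m["cy"]],[0,0,1]]),m["dist_coeffs"],m["extrinsics"]
def ray(n,uv):
    k,d,E=K(n); p=cv2.undistortPoints(np.array([[uv]],float),k,d)[0,0]
    R=E[:3,:3]; return -R.T@E[:3,3], R.T@np.array([p[0],-p[1],-1.])
def onz(n,uv,z):
    o,d=ray(n,uv); return o+d*(z-o[2])/d[2]
def proj(n,P):
    k,d,E=K(n); P=np.atleast_2d(P); c=(E[:3,:3]@P.T).T+E[:3,3]; c=c*[1,-1,-1]
    return cv2.projectPoints(c,np.zeros(3),np.zeros(3),k,d)[0][:,0]
def save(n,im,x0,y0,w,h,s):
    cv2.imwrite(n,cv2.resize(cv2.cvtColor(im[y0:y0+h,x0:x0+w],cv2.COLOR_RGB2BGR),None,fx=s,fy=s,interpolation=cv2.INTER_CUBIC))
E
python3 - <<'E'
from h import *
im=cv2.cvtColor(cv2.imread("pics/top0.png"),4)
save("pics/top0c.png",im,195,130,140,115,5)
hsv=cv2.cvtColor(im,cv2.COLOR_RGB2HSV)
def blobs(name,m,z):
    n,l,s,c=cv2.connectedComponentsWithStats(m.astype(np.uint8))
    for i in range(1,n):
        if s[i,4]>15 and 195<c[i][0]<335 and 130<c[i][1]<245:
            r=cv2.minAreaRect(np.argwhere(l==i)[:,::-1].astype(np.float32))
            print(name,s[i,4],c[i].round(1),r,onz("top",r[0],z).round(4))
blobs("dark",hsv[...,2]<75,.056)
blobs("fence",(hsv[...,0]<13)&(hsv[...,1]>130),.058)
blobs("grey",(hsv[...,1]<60)&(hsv[...,2]>110),.03)
for p in [(235,176),(281,194),(281,161),(250,160),(220,230),(300,195)]: print(p,hsv[p[1],p[0]])
E
```

```text
dark 495 [235.3 176.4] ((235.0, 176.00001525878906), (26.870058059692383, 26.870054244995117), 45.0) [0.5943 0.0779 0.056 ]
fence 266 [280.6 161.3] ((280.5500183105469, 161.34999084472656), (16.4438419342041, 16.12761688232422), 18.434947967529297) [ 0.6453 -0.0673  0.058 ]
fence 368 [280.7 193.5] ((280.637939453125, 193.65516662597656), (11.327415466308594, 36.02489471435547), 21.801406860351562) [ 0.5412 -0.07    0.058 ]
grey 66 [234.6 174.9] ((234.75003051757812, 174.75001525878906), (7.77817440032959, 8.485280990600586), 45.0) [0.6013 0.0808 0.03  ]
grey 365 [261.4 186.5] ((261.3114929199219, 186.42625427246094), (28.82803726196289, 12.6325101852417), 21.370620727539062) [ 0.5652 -0.0074  0.03  ]
grey 392 [300.7 201.9] ((300.7413635253906, 201.89654541015625), (30.639728546142578, 12.62728214263916), 21.801406860351562) [ 0.518  -0.1372  0.03  ]
grey 22 [317.3 192.5] ((317.3500061035156, 192.4499969482422), (3.4785051345825195, 5.692099571228027), 18.43494987487793) [ 0.5503 -0.1908  0.03  ]
grey 21 [307.2 218.6] ((307.3000183105469, 218.60003662109375), (3.4785051345825195, 5.375871658325195), 18.43494987487793) [ 0.4643 -0.1596  0.03  ]
(235, 176) [ 37  16 145]
(281, 194) [ 12 172 117]
(281, 161) [  8 170 135]
(250, 160) [ 21 109 140]
(220, 230) [ 18 132 139]
(300, 195) [ 25  39 143]
```

View pics/top0c.png

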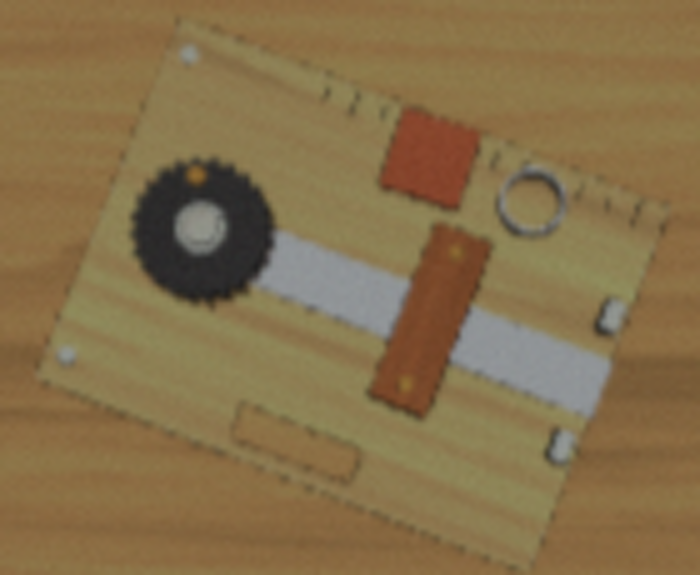

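```bash
python3 - <<'E'
from h import *
im=cv2.cvtColor(cv2.imread("pics/top0.png"),4); hsv=cv2.cvtColor(im,cv2.COLOR_RGB2HSV)
sd=cv2.cvtColor(cv2.imread("pics/side0.png"),4); hs=cv2.cvtColor(sd,cv2.COLOR_RGB2HSV)
def cen(m,x0,y0,x1,y1):
    q=np.zeros(m.shape,np.uint8); q[y0:y1,x0:x1]=m[y0:y1,x0:x1]
    c=max(cv2.findContours(q,0,1)[0],key=cv2.contourArea); return cv2.minAreaRect(c),cv2.minEnclosingCircle(c)
r,c=cen(hsv[...,2]<75,215,155,256,198); print(c,onz("top",c[0],.05))
print("stem",onz("top",(234.7,174.9),.066))
# stem in side
g=cen((hs[...,1]<70)&(hs[...,2]>100),240,175,270,195)[0][0]; print("side stem",g,onz("side",g,.066))
f=cen((hsv[...,0]<13)&(hsv[...,1]>130),262,172,300,216)[0]; F=onz("top",f[0],.058); print("fence",F,f)
box=cv2.boxPoints(f); P=np.array([onz("top",b,.058)[:2] for b in box]); print(P.round(4))
s=[cen((hsv[...,1]<60)&(hsv[...,2]>110),*b)[0][0] for b in((310,185,325,200),(300,212,315,226))]
S=[onz("top",p,.054)[:2] for p in s]; print("posts",S); d=S[0]-S[1]; print("th posts",np.arctan2(d[1],d[0]))
R=onz("top",(234.7,174.9),.066)[:2]; v=R-np.mean(S,0); print("th ring-post",np.arctan2(-v[0],v[1]),np.linalg.norm(v))
v=R-F[:2]; print("ring-fence th",np.arctan2(-v[0],v[1]),"q",np.linalg.norm(v)-.15)
E
```

```text
((235.25, 176.0), 14.109050750732422) [0.59502859 0.07753826 0.05      ]
stem [0.59675292 0.07819236 0.066     ]
side stem (256.3000183105469, 184.40000915527344) [0.60030866 0.07737016 0.066     ]
fence [ 0.5412176  -0.07004341  0.058     ] ((280.637939453125, 193.65516662597656), (11.327415466308594, 36.02489471435547), 21.801406860351562)
[[ 0.4935 -0.0331]
 [ 0.6019 -0.0732]
 [ 0.5892 -0.1072]
 [ 0.481  -0.0669]]
posts [array([ 0.5484952 , -0.18768016]), array([ 0.46402986, -0.15706454])]
th posts -0.3477348936387857
th ring-post -0.346569557058907 0.2664041743993591
ring-fence th -0.3584566212710514 q 0.00829723333000551
```

```bash
python3 -m jog '[{"offset":[-0.9,0.88,0],"roll":0.73},{"offset":[-0.9,0.88,0],"roll":0.73},{"offset":[-0.9,0.88,0],"roll":0.73},{"offset":[-0.9,0.88,0],"roll":0.73},{"offset":[-0.9,0.88,0],"roll":0.73},{"offset":[-0.9,0.88,0],"roll":0.73},{"offset":[-0.9,0.88,0],"roll":0.73}]' -1 20
cat >> h.py <<'E'
RC=np.array([.597,.078]); TH=-.347
def tool():
    from scipy.spatial.transform import Rotation as Ro
    s=sense(); w,x,y,z=s["tcp_rot"]; return s,Ro.from_quat([x,y,z,w]).as_matrix()
def jig(p): c,s=np.cos(TH),np.sin(TH); return np.array([[c,s],[-s,c]])@(np.array(p)[:2]-RC)  # relative to ring, jig axes
def unjig(j): c,s=np.cos(TH),np.sin(TH); return RC+np.array([[c,-s],[s,c]])@np.array(j)
E
cat > to.py <<'E'
from h import *; import sys
x,y,z=map(float,sys.argv[1:4]); s,R=tool()
print("pos",s["tcp_pos"].round(4),"jig",jig(s["tcp_pos"]).round(4),"F",s["ft_force"].round(1),"grip",s["grip_width"],"ang",np.degrees(np.arctan2(R[1,0],R[0,0])),"q",s["joint_pos"].round(2))
print("off",(R.T@(np.r_[unjig((x,y)),z]-s["tcp_pos"])/.2).round(3))
E
python3 to.py -.068 0 .2
```

```text
time_s: 0.8
tcp_pos: [0.2603, -0.3219, 0.2026]
tcp_rot: [0.0, 0.171, 0.985, 0.0]
ft_force: [-0.4, -0.4, -0.2]
grip_width: -0.0
finger_force: 0.0
pos [ 0.2603 -0.3219  0.2026] jig [-0.1806 -0.4905] F [-0.4 -0.4 -0.2] grip -0.00022255306409665437 ang 160.31699273486856 q [-0.51 -0.02 -0.21 -0.   -1.38 -1.4 ]
off [-0.572  2.451  0.015]
```

```bash
python3 -m jog '[{"offset":[-0.25,1,0],"roll":0},{"offset":[-0.25,1,0],"roll":0},{"offset":[-0.25,1,0],"roll":0},{"offset":[-0.25,1,0],"roll":0},{"offset":[-0.25,1,0],"roll":0}]' >/dev/null
python3 -m jog '[{"offset":[-0.25,1,0],"roll":0},{"offset":[-0.25,1,0],"roll":0},{"offset":[-0.25,1,0],"roll":0},{"offset":[-0.25,1,0],"roll":0},{"offset":[-0.25,1,0],"roll":0}]' >/dev/null
python3 to.py -.068 0 .1
```

```text
pos [0.4913 0.0206 0.2011] jig [-0.0799 -0.0899] F [-1.3 -0.2 -0.5] grip 0.0039773658962951475 ang 160.24447957506453 q [ 0.36  0.14 -0.04 -0.   -1.39 -2.28]
off [-0.061  0.45   0.505]
```

```bash
python3 -m jog '[{"offset":[-0.05,0.45,0.2],"roll":0},{"offset":[-0.05,0.45,0.45],"roll":0},{"offset":[-0.05,0.45,0.7],"roll":0},{"offset":[-0.05,0.45,0.815],"roll":0},{"offset":[-0.05,0.45,0.815],"roll":0},{"offset":[-0.05,0.45,0.815],"roll":0}]'
python3 to.py -.0575 0 .038
python3 -c "
from h import *
save('pics/s1.png',capture('side'),190,110,130,100,5)"
```

```text
time_s: 2.4
tcp_pos: [0.5295, 0.0977, 0.0397]
tcp_rot: [-0.001, 0.173, 0.985, -0.001]
ft_force: [0.5, -0.5, 0.8]
grip_width: -0.001
finger_force: 0.0
pos [0.5295 0.0977 0.0397] jig [-0.0702 -0.0044] F [ 0.5 -0.5  0.8] grip -0.0006113738817576445 ang 160.0827026941382 q [ 0.47  0.34 -0.21  0.   -1.03 -2.39]
off [-0.063  0.022  0.008]
```

View pics/s1.png

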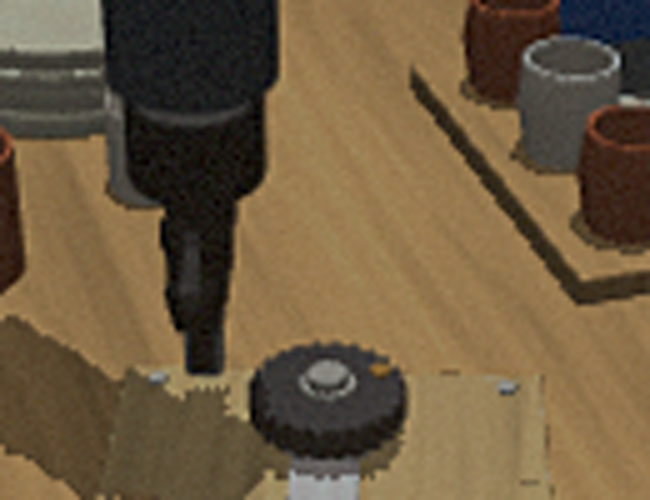

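```bash
python3 -m jog '[{"offset":[-0.04,0.02,0],"roll":0},{"offset":[-0.06,0.02,0],"roll":0},{"offset":[-0.06,0.02,0],"roll":0}]' | grep -E "tcp_pos|ft"
for i in 1 2; do python3 -m jog '[{"offset":[-0.01,0,0],"roll":0},{"offset":[-0.01,0,0],"roll":0}]' | grep -E "tcp_pos|ft"; done; python3 to.py -.0575 0 .038
```

```text
tcp_pos: [0.5438, 0.0987, 0.0412]
ft_force: [-0.0, 0.3, -0.3]
tcp_pos: [0.5443, 0.098, 0.0399]
ft_force: [0.2, 0.1, -0.3]
tcp_pos: [0.546, 0.0973, 0.0396]
ft_force: [-0.5, -0.9, -0.4]
pos [0.546  0.0973 0.0396] jig [-0.0545  0.0008] F [-0.5 -0.9 -0.4] grip -0.003020195965209216 ang 160.08844049651762 q [ 0.46  0.37 -0.16  0.   -1.04 -2.38]
off [ 0.015 -0.004  0.008]
```

```bash
for i in 1 2 3; do python3 -m jog '[{"offset":[-0.008,0,0],"roll":0},{"offset":[-0.008,0,0],"roll":0}]' | grep -E "tcp_pos|ft"; done; python3 to.py -.0575 0 .038
```

```text
tcp_pos: [0.5475, 0.0968, 0.0396]
ft_force: [0.3, -0.1, 0.1]
tcp_pos: [0.5491, 0.0962, 0.0396]
ft_force: [-0.2, 0.6, 0.3]
tcp_pos: [0.5506, 0.0957, 0.0396]
ft_force: [0.4, 0.3, -0.4]
pos [0.5506 0.0957 0.0396] jig [-0.0497  0.0008] F [ 0.4  0.3 -0.4] grip -0.002282318172848974 ang 160.08600336266664 q [ 0.45  0.38 -0.15  0.   -1.04 -2.37]
off [ 0.039 -0.004  0.008]
```

```bash
python3 -c "
from h import *
t=capture('top');a=capture('side')
save('pics/a.png',t,195,140,80,70,5);save('pics/b.png',a,215,145,80,70,5)
A,B=cv2.imread('pics/a.png'),cv2.imread('pics/b.png');cv2.imwrite('pics/s2.png',np.hstack([A,B]))
print(proj('top',[np.r_[unjig((0,0)),.066]]),proj('side',[np.r_[unjig((0,0)),.066]]),proj('side',[sense()['tcp_pos']]))"
```

```text
[[234.76266065 174.82464891]] [[255.14584467 184.47574795]] [[238.22553224 191.23305863]]
```

View pics/s2.png

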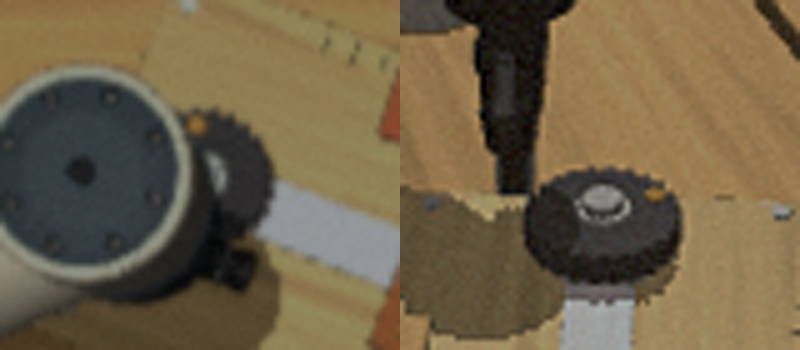

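```bash
python3 -c "
from h import *
P=np.array([.5295,.0977,.0397])
for z in (.04,.05,.06,.07): print(z,proj('side',[[.5295,.0977,z]]).round(1),proj('side',[[.5506,.0957,z]]).round(1), onz('side',(231,184.8),z).round(4),onz('side',(238,183),z).round(4))
print('ring rim -x', [proj('side',[np.r_[unjig((-.0465,0)),z]]).round(1) for z in (.036,.056)])
im=capture('side')
save('pics/s3.png',im,225,165,50,45,12)
"
```

```text
0.04 [[231.2 192. ]] [[238.3 191.1]] [0.5383 0.1334 0.04  ] [0.5609 0.1362 0.04  ]
0.05 [[231.1 189.2]] [[238.2 188.3]] [0.535  0.1195 0.05  ] [0.5573 0.1223 0.05  ]
0.06 [[230.9 186.4]] [[238.1 185.6]] [0.5317 0.1056 0.06  ] [0.5537 0.1084 0.06  ]
0.07 [[230.8 183.6]] [[238.  182.7]] [0.5284 0.0917 0.07  ] [0.5501 0.0944 0.07  ]
ring rim -x [array([[239.4, 192.4]]), array([[239.2, 186.9]])]
```

View pics/s3.png

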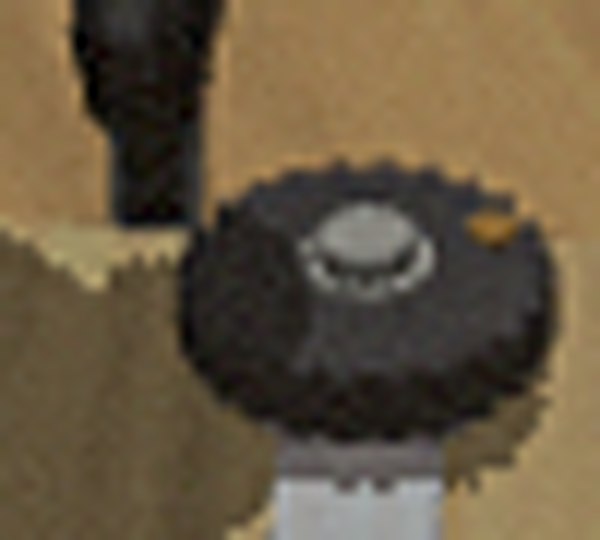

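```bash
python3 -m jog '[{"offset":[0.1,0,0],"roll":0},{"offset":[0.1,0,0],"roll":0}]' | grep -E "tcp_pos|ft"
for i in 1 2 3 ; do python3 -m jog '[{"offset":[0,0,0.02],"roll":0},{"offset":[0,0,0.02],"roll":0}]' | grep -E "tcp_pos|ft";done
python3 -c "
from h import *
print(proj('side',[sense()['tcp_pos']]))
t=capture('top');a=capture('side')
save('pics/a.png',t,195,140,80,70,5);save('pics/b.png',a,205,145,80,70,5)
A,B=cv2.imread('pics/a.png'),cv2.imread('pics/b.png');cv2.imwrite('pics/s4.png',np.hstack([A,B]))"
```

```text
tcp_pos: [0.5301, 0.1028, 0.0395]
ft_force: [0.0, -0.9, -1.1]
tcp_pos: [0.5316, 0.1024, 0.0351]
ft_force: [0.2, -0.3, -0.1]
tcp_pos: [0.5314, 0.1023, 0.0308]
ft_force: [-0.2, -0.6, 0.3]
tcp_pos: [0.5313, 0.1023, 0.0269]
ft_force: [-0.6, -0.4, 0.1]
[[231.51905035 194.54921287]]
```

View pics/s4.png

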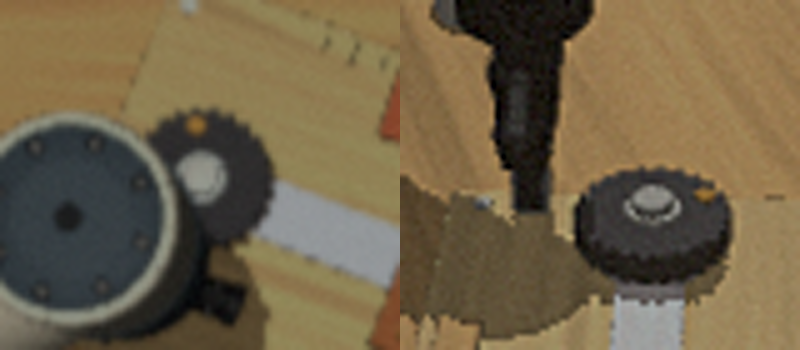

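```bash
for i in 1 2 ; do python3 -m jog '[{"offset":[0,0,0.015],"roll":0},{"offset":[0,0,0.015],"roll":0}]' | grep -E "tcp_pos|ft";done
python3 -m jog '[{"offset":[0,0,0.015],"roll":0},{"offset":[0,0,0.015],"roll":0}]' | grep -E "tcp_pos|ft"
python3 -m jog '[{"offset":[-0.03,0.0,0],"roll":0},{"offset":[-0.03,0,0],"roll":0}]' | grep -E "tcp_pos|ft"
python3 to.py -.0575 0 .018
python3 -c "
from h import *
im=capture('side');cv2.imwrite('pics/s5f.png',im[...,::-1]);g=cv2.cvtColor(im,7)
x=int(round(proj('side',[sense()['tcp_pos']])[0][0]));print(x,list(enumerate(g[178:200,x],178)))"
```

```text
tcp_pos: [0.5314, 0.1024, 0.0242]
ft_force: [0.4, -0.3, -0.4]
tcp_pos: [0.5313, 0.1024, 0.0211]
ft_force: [0.8, 0.6, 0.3]
tcp_pos: [0.5313, 0.1024, 0.0181]
ft_force: [-0.7, 0.2, 0.6]
tcp_pos: [0.5381, 0.1003, 0.0187]
ft_force: [0.5, 0.1, -0.3]
pos [0.5381 0.1003 0.0187] jig [-0.063  0.001] F [ 0.5  0.1 -0.3] grip -0.0009369611727664846 ang 160.08381333864702 q [ 0.47  0.38 -0.21  0.   -0.98 -2.39]
off [-0.028 -0.005  0.003]
234 [(178, np.uint8(16)), (179, np.uint8(24)), (180, np.uint8(17)), (181, np.uint8(21)), (182, np.uint8(30)), (183, np.uint8(25)), (184, np.uint8(15)), (185, np.uint8(25)), (186, np.uint8(20)), (187, np.uint8(23)), (188, np.uint8(25)), (189, np.uint8(42)), (190, np.uint8(78)), (191, np.uint8(82)), (192, np.uint8(75)), (193, np.uint8(82)), (194, np.uint8(73)), (195, np.uint8(80)), (196, np.uint8(84)), (197, np.uint8(81)), (198, np.uint8(83)), (199, np.uint8(78))]
```

```bash
python3 -m jog '[{"offset":[0,0,0.025],"roll":0},{"offset":[0,0,0.025],"roll":0}]' | grep -E "tcp_pos|ft"
for i in 1 2 3 4 5; do python3 -m jog '[{"offset":[-0.008,0,0],"roll":0},{"offset":[-0.008,0,0],"roll":0}]' | grep -E "tcp_pos|ft";done
python3 to.py -.0575 0 .018
```

```text
tcp_pos: [0.5366, 0.1003, 0.0128]
ft_force: [1.1, 0.6, 0.2]
tcp_pos: [0.5389, 0.0999, 0.0136]
ft_force: [0.3, -0.9, 0.1]
tcp_pos: [0.5405, 0.0994, 0.0137]
ft_force: [-0.4, 0.4, 0.0]
tcp_pos: [0.5419, 0.0988, 0.0136]
ft_force: [-0.2, -0.2, 0.5]
tcp_pos: [0.5435, 0.0983, 0.0136]
ft_force: [-0.3, -0.4, -1.0]
tcp_pos: [0.5439, 0.098, 0.0134]
ft_force: [-4.2, 2.2, 3.3]
pos [0.5439 0.098  0.0134] jig [-0.0568  0.0008] F [-4.2  2.2  3.3] grip 0.0015684636358053521 ang 160.06836278952477 q [ 0.46  0.39 -0.2  -0.   -0.98 -2.38]
off [ 0.004 -0.004 -0.023]
```

```bash
cat > path.py <<'E'
# usage: path.py s0 step n : rows from arclength s0 (m), anticlockwise from the -x side, R,a,b finger half sizes
import sys, numpy as np
s0,st,n=float(sys.argv[1]),float(sys.argv[2]),int(sys.argv[3]); R,a,b=.045,.0105,.012
if len(sys.argv)>4: R,a,b=[float(v)/1000 for v in sys.argv[4:7]]
f=np.linspace(0,90,200)*np.pi/180; P=[[-R-a,0]]
for k,(sx,sy) in enumerate([(-1,-1),(1,-1),(1,1),(-1,1)]):
    t=np.pi+k*np.pi/2+f; P+=list(np.c_[R*np.cos(t)+sx*a,R*np.sin(t)+sy*b])
P=np.array(P+[P[0]]); L=np.r_[0,np.cumsum(np.hypot(*np.diff(P,axis=0).T))]
g=lambda s:np.array([np.interp(s%L[-1],L,P[:,i]) for i in(0,1)])
print("loop",L[-1].round(4),"end s",s0+st*n, "end", g(s0+st*n).round(4))
print([[round(-d[0]/.2,2),round(d[1]/.2,2)] for d in (g(s0+st*i)-g(s0) for i in range(1,n+1))])
E
python3 path.py 0 .008 12
```

```text
loop 0.3727 end s 0.096 end [ 0.0028 -0.057 ]
[[np.float64(-0.0), np.float64(-0.04)], [np.float64(-0.0), np.float64(-0.08)], [np.float64(-0.01), np.float64(-0.12)], [np.float64(-0.02), np.float64(-0.16)], [np.float64(-0.04), np.float64(-0.19)], [np.float64(-0.07), np.float64(-0.22)], [np.float64(-0.1), np.float64(-0.25)], [np.float64(-0.13), np.float64(-0.27)], [np.float64(-0.17), np.float64(-0.28)], [np.float64(-0.21), np.float64(-0.28)], [np.float64(-0.25), np.float64(-0.28)], [np.float64(-0.29), np.float64(-0.28)]]
```

```bash
sed -i 's/round(-d\[0\]\/.2,2),round(d\[1\]\/.2,2)/float(round(-d[0]\/.2,3)),float(round(d[1]\/.2,3))/' path.py
cat > stud.py <<'E'
from h import *
im=capture("top");h=cv2.cvtColor(im,cv2.COLOR_RGB2HSV)
q=np.zeros(h.shape[:2],np.uint8); m=(h[...,0]>10)&(h[...,0]<26)&(h[...,1]>150)&(h[...,2]>90); 
c=np.argwhere(m)[:,::-1]; ctr=proj("top",[np.r_[RC,.058]])[0]
r=np.linalg.norm(c-ctr,axis=1); c=c[(r<12)]
print("n",len(c), end=" ")
if len(c):
    w=onz("top",c.mean(0),.06); d=w[:2]-RC; print("stud jig-angle deg",np.degrees(np.arctan2(d[1],d[0])-TH).round(0),"r",np.linalg.norm(d).round(3))
E
python3 stud.py
python3 -m jog '[{"offset":[0,-0.04,0],"roll":0},{"offset":[0,-0.08,0],"roll":0},{"offset":[-0.005,-0.12,0],"roll":0},{"offset":[-0.02,-0.16,0],"roll":0},{"offset":[-0.04,-0.19,0],"roll":0},{"offset":[-0.07,-0.22,0],"roll":0},{"offset":[-0.1,-0.25,0],"roll":0},{"offset":[-0.13,-0.27,0],"roll":0},{"offset":[-0.17,-0.28,0],"roll":0},{"offset":[-0.21,-0.285,0],"roll":0},{"offset":[-0.25,-0.285,0],"roll":0},{"offset":[-0.29,-0.285,0],"roll":0}]'
python3 stud.py;python3 to.py 0.0028 -.057 .0135; python3 path.py .096 .01 12
```

```text
n 7 stud jig-angle deg 27.0 r 0.034
time_s: 8.1
tcp_pos: [0.5784, 0.0222, 0.0131]
tcp_rot: [-0.002, 0.173, 0.985, -0.002]
ft_force: [-4.8, -7.1, 3.3]
grip_width: 0.001
finger_force: 4.3
n 0 pos [0.5797 0.0217 0.0132] jig [ 0.0029 -0.0588] F [-3.1 -8.4  3.1] grip -0.004675686428776094 ang 160.09206977832648 q [ 0.31  0.44 -0.13  0.   -1.01 -2.23]
off [ 0.     0.009 -0.001]
loop 0.3727 end s 0.216 end [0.0521 0.0292]
[[-0.05, 0.0], [-0.099, 0.008], [-0.145, 0.027], [-0.186, 0.056], [-0.22, 0.092], [-0.245, 0.136], [-0.26, 0.183], [-0.263, 0.233], [-0.263, 0.283], [-0.263, 0.333], [-0.26, 0.383], [-0.246, 0.431]]
```

```bash
sed -i 's/^im=cap.*$/for N in("top","side"):\n  im=capture(N);h=cv2.cvtColor(im,cv2.COLOR_RGB2HSV)/; s/^q=np.*; m=/  m=/; s/^c=np/  c=np/; s/"top",\[/N,[/; s/^r=/  r=/; s/^print("n"/  print(N,"n"/; s/^if len/  if len/; s/^    w=onz("top"/    w=onz(N/' stud.py; sed -i 's/.058\]\])/.06]])/; s/r<12/r<(13 if N=="top" else 18)/' stud.py
python3 stud.py
python3 -m jog '[{"offset":[-0.05,0,0],"roll":0},{"offset":[-0.1,0.01,0],"roll":0},{"offset":[-0.145,0.025,0],"roll":0},{"offset":[-0.185,0.055,0],"roll":0},{"offset":[-0.22,0.09,0],"roll":0},{"offset":[-0.245,0.135,0],"roll":0},{"offset":[-0.26,0.185,0],"roll":0},{"offset":[-0.263,0.235,0],"roll":0},{"offset":[-0.263,0.285,0],"roll":0},{"offset":[-0.263,0.335,0],"roll":0},{"offset":[-0.26,0.385,0],"roll":0},{"offset":[-0.246,0.43,0],"roll":0}]'
python3 stud.py;python3 to.py 0.0521 .0292 .0135; python3 path.py .216 .01 12
```

```text
top n 0 side n 0 time_s: 9.45
tcp_pos: [0.6556, 0.0899, 0.0135]
tcp_rot: [-0.0, 0.173, 0.985, 0.0]
ft_force: [0.5, -0.3, 0.7]
grip_width: -0.001
finger_force: 0.0
top n 7 stud jig-angle deg 185.0 r 0.034
side n 7 stud jig-angle deg 185.0 r 0.034
pos [0.6551 0.0905 0.0133] jig [0.0504 0.0315] F [-0.4  0.4 -1.6] grip 0.0006307720165314416 ang 160.17259200161 q [ 0.37  0.58  0.11 -0.   -1.11 -2.29]
off [-0.009 -0.011 -0.001]
loop 0.3727 end s 0.33599999999999997 end [-0.0489  0.0355]
[[0.024, 0.044], [0.057, 0.081], [0.098, 0.11], [0.144, 0.13], [0.193, 0.139], [0.243, 0.139], [0.293, 0.139], [0.343, 0.137], [0.391, 0.125], [0.436, 0.103], [0.474, 0.071], [0.505, 0.032]]
```

```bash
cat >> path.py <<'E'
if len(sys.argv)>7:
    c=np.array([float(v)/1000 for v in sys.argv[7:9]])
    print("from cmd",[[float(round(-d[0]/.2,3)),float(round(d[1]/.2,3))] for d in (g(s0+st*i)-c for i in range(1,n+1))])
E
python3 path.py .206 .01 12 43.5 10 12 52.1 29.2
```

```text
loop 0.3613 end s 0.32599999999999996 end [-0.0474  0.0342]
[[0.02, 0.046], [0.051, 0.085], [0.089, 0.117], [0.134, 0.139], [0.182, 0.15], [0.232, 0.152], [0.282, 0.152], [0.332, 0.15], [0.381, 0.139], [0.426, 0.117], [0.464, 0.085], [0.494, 0.045]]
from cmd [[0.024, 0.025], [0.054, 0.065], [0.092, 0.097], [0.137, 0.119], [0.186, 0.13], [0.236, 0.131], [0.286, 0.131], [0.336, 0.13], [0.384, 0.119], [0.429, 0.097], [0.467, 0.065], [0.497, 0.025]]
```

```bash

python3 -m jog '[{"offset":[0.024,0.025,0],"roll":0},{"offset":[0.055,0.065,0],"roll":0},{"offset":[0.092,0.097,0],"roll":0},{"offset":[0.137,0.119,0],"roll":0},{"offset":[0.186,0.13,0],"roll":0},{"offset":[0.236,0.131,0],"roll":0}]'
python3 stud.py
python3 -m jog '[{"offset":[0.05,0,0],"roll":0},{"offset":[0.1,-0.001,0],"roll":0},{"offset":[0.148,-0.012,0],"roll":0},{"offset":[0.193,-0.034,0],"roll":0},{"offset":[0.231,-0.066,0],"roll":0},{"offset":[0.261,-0.106,0],"roll":0}]'
python3 stud.py;python3 to.py -.0474 .0342 .0135; python3 path.py .326 .01 12 43.5 10 12 -47.4 34.2
```

```text
time_s: 10.15
tcp_pos: [0.6213, 0.132, 0.0145]
tcp_rot: [0.002, 0.173, 0.985, 0.002]
ft_force: [6.4, 7.4, -1.1]
grip_width: -0.001
finger_force: 4.4
top n 7 stud jig-angle deg -115.0 r 0.034
side n 7 stud jig-angle deg -112.0 r 0.034
time_s: 10.85
tcp_pos: [0.5618, 0.1262, 0.0132]
tcp_rot: [-0.001, 0.173, 0.985, -0.001]
ft_force: [-0.2, 0.6, 0.2]
grip_width: 0.002
finger_force: 0.0
top n 7 stud jig-angle deg -57.0 r 0.034
side n 6 stud jig-angle deg -55.0 r 0.031
pos [0.5618 0.1257 0.0134] jig [-0.0493  0.0328] F [-0.3 -0.6 -0.2] grip -0.003614555867834962 ang 160.04130987118327 q [ 0.49  0.43 -0.14 -0.   -1.   -2.41]
off [-0.01   0.007 -0.001]
loop 0.3613 end s 0.446 end [-0.0056 -0.0555]
[[0.02, -0.046], [0.03, -0.095], [0.031, -0.144], [0.031, -0.194], [0.03, -0.244], [0.021, -0.294], [0.002, -0.339], [-0.028, -0.38], [-0.066, -0.412], [-0.11, -0.435], [-0.159, -0.447], [-0.209, -0.449]]
from cmd [[0.02, -0.045], [0.03, -0.094], [0.031, -0.144], [0.031, -0.194], [0.03, -0.244], [0.021, -0.294], [0.002, -0.339], [-0.028, -0.379], [-0.066, -0.412], [-0.11, -0.435], [-0.159, -0.447], [-0.209, -0.448]]
```

```bash

python3 -m jog '[{"offset":[0.02,-0.045,0],"roll":0},{"offset":[0.03,-0.094,0],"roll":0},{"offset":[0.031,-0.144,0],"roll":0},{"offset":[0.031,-0.194,0],"roll":0},{"offset":[0.03,-0.244,0],"roll":0},{"offset":[0.021,-0.294,0],"roll":0}]'|grep ft
python3 stud.py
python3 -m jog '[{"offset":[-0.019,-0.045,0],"roll":0},{"offset":[-0.049,-0.085,0],"roll":0},{"offset":[-0.087,-0.118,0],"roll":0},{"offset":[-0.131,-0.141,0],"roll":0},{"offset":[-0.18,-0.153,0],"roll":0},{"offset":[-0.23,-0.154,0],"roll":0}]'|grep ft
python3 stud.py;python3 to.py -.0056 -.0555 .0135; python3 path.py .446 .01 12 43.5 10 12 -5.6 -55.5
```

```text
ft_force: [-1.1, 2.0, -0.2]
top n 0 side n 8 stud jig-angle deg 17.0 r 0.034
ft_force: [-8.0, -9.5, 4.1]
top n 0 side n 5 stud jig-angle deg 68.0 r 0.037
pos [0.572  0.0251 0.0131] jig [-0.0055 -0.0582] F [-4.6 -9.1  3.9] grip 0.0019555497851086318 ang 160.05303272346788 q [ 0.32  0.43 -0.15  0.   -1.   -2.24]
off [ 0.     0.014 -0.002]
loop 0.3613 end s 0.5660000000000001 end [0.0518 0.0239]
[[-0.05, 0.0], [-0.1, 0.001], [-0.149, 0.012], [-0.194, 0.033], [-0.233, 0.064], [-0.264, 0.104], [-0.285, 0.149], [-0.295, 0.198], [-0.296, 0.248], [-0.296, 0.298], [-0.296, 0.348], [-0.287, 0.397]]
from cmd [[-0.05, 0.0], [-0.1, 0.001], [-0.148, 0.012], [-0.194, 0.033], [-0.232, 0.064], [-0.263, 0.104], [-0.284, 0.149], [-0.295, 0.198], [-0.296, 0.248], [-0.296, 0.298], [-0.295, 0.348], [-0.287, 0.397]]
```

```bash

python3 -m jog '[{"offset":[-0.05,0,0],"roll":0},{"offset":[-0.1,0.001,0],"roll":0},{"offset":[-0.148,0.012,0],"roll":0},{"offset":[-0.192,0.034,0],"roll":0},{"offset":[-0.23,0.066,0],"roll":0},{"offset":[-0.258,0.106,0],"roll":0}]'|grep ft
python3 stud.py
python3 -m jog '[{"offset":[-0.02,0.045,0],"roll":0},{"offset":[-0.03,0.092,0],"roll":0},{"offset":[-0.03,0.142,0],"roll":0},{"offset":[-0.03,0.192,0],"roll":0},{"offset":[-0.03,0.242,0],"roll":0},{"offset":[-0.022,0.291,0],"roll":0}]'|grep ft
python3 stud.py;python3 to.py 0.0504 .0239 .0135; python3 path.py .566 .01 12 43.5 10 12 50.4 23.9
```

```text
ft_force: [2.6, -8.3, -0.7]
top n 0 side n 0 ft_force: [2.6, -1.7, -0.5]
top n 6 stud jig-angle deg -141.0 r 0.034
side n 7 stud jig-angle deg -142.0 r 0.032
pos [0.6558 0.0868 0.0144] jig [0.0523 0.0283] F [ 6.5  0.9 -1.4] grip 0.0043181366054533005 ang 160.19729098616546 q [ 0.37  0.57  0.11  0.   -1.1  -2.28]
off [ 0.009 -0.022  0.004]
loop 0.3613 end s 0.6859999999999999 end [-0.0467  0.0353]
[[0.019, 0.046], [0.048, 0.087], [0.086, 0.12], [0.13, 0.143], [0.178, 0.156], [0.228, 0.158], [0.278, 0.158], [0.328, 0.157], [0.377, 0.147], [0.422, 0.127], [0.461, 0.096], [0.493, 0.057]]
from cmd [[0.012, 0.046], [0.041, 0.087], [0.078, 0.119], [0.122, 0.143], [0.171, 0.156], [0.22, 0.158], [0.27, 0.158], [0.32, 0.157], [0.369, 0.147], [0.415, 0.127], [0.454, 0.096], [0.486, 0.057]]
```

```bash

python3 -m jog '[{"offset":[0.012,0.046,0],"roll":0},{"offset":[0.041,0.087,0],"roll":0},{"offset":[0.078,0.119,0],"roll":0},{"offset":[0.122,0.143,0],"roll":0},{"offset":[0.171,0.156,0],"roll":0},{"offset":[0.22,0.158,0],"roll":0},{"offset":[0.27,0.158,0],"roll":0},{"offset":[0.32,0.157,0],"roll":0},{"offset":[0.369,0.147,0],"roll":0},{"offset":[0.413,0.125,0],"roll":0},{"offset":[0.45,0.094,0],"roll":0},{"offset":[0.48,0.055,0],"roll":0}]'|grep ft
python3 stud.py;python3 to.py -.0456 .0349 .0135; python3 path.py .686 .01 12 43.5 10 12 -45.6 34.9
```

```text
ft_force: [1.6, 1.5, 0.9]
top n 6 stud jig-angle deg 4.0 r 0.035
side n 6 stud jig-angle deg 15.0 r 0.034
pos [0.5636 0.126  0.0133] jig [-0.0477  0.0338] F [-1.8  0.3  0.5] grip -0.00016502610991298884 ang 160.03497453322382 q [ 0.49  0.44 -0.13 -0.   -1.   -2.41]
off [-0.011  0.006 -0.001]
loop 0.3613 end s 0.806 end [-0.007  -0.0555]
[[0.022, -0.045], [0.033, -0.094], [0.034, -0.144], [0.034, -0.194], [0.034, -0.244], [0.027, -0.293], [0.008, -0.339], [-0.02, -0.38], [-0.057, -0.414], [-0.101, -0.438], [-0.149, -0.451], [-0.199, -0.454]]
from cmd [[0.027, -0.043], [0.038, -0.091], [0.039, -0.141], [0.039, -0.191], [0.039, -0.241], [0.032, -0.291], [0.014, -0.337], [-0.015, -0.378], [-0.052, -0.412], [-0.095, -0.436], [-0.143, -0.449], [-0.193, -0.452]]
```

```bash

python3 -m jog '[{"offset":[0.027,-0.043,0],"roll":0},{"offset":[0.038,-0.091,0],"roll":0},{"offset":[0.039,-0.141,0],"roll":0},{"offset":[0.039,-0.191,0],"roll":0},{"offset":[0.039,-0.241,0],"roll":0},{"offset":[0.03,-0.291,0],"roll":0},{"offset":[0.012,-0.337,0],"roll":0}]'|grep ft
python3 stud.py
python3 -m jog '[{"offset":[0.1,-0.05,0],"roll":0},{"offset":[0.2,-0.1,0],"roll":0},{"offset":[0.2,-0.1,-0.4],"roll":0},{"offset":[0.2,-0.1,-0.4],"roll":0},{"offset":[0.2,-0.1,-0.4],"roll":0}]'|grep -E "ft|time"
python3 stud.py
python3 to.py 0 -.077 .05
python3 -c "
from h import *
save('pics/c.png',capture('top'),195,130,140,115,5)"
```

```text
ft_force: [-0.7, 0.7, 0.6]
top n 0 side n 6 stud jig-angle deg 80.0 r 0.041
time_s: 16.35
ft_force: [0.1, 0.5, -0.0]
top n 7 stud jig-angle deg 78.0 r 0.034
side n 7 stud jig-angle deg 81.0 r 0.04
pos [0.4968 0.0596 0.0943] jig [-0.088  -0.0514] F [ 0.   0.2 -0.4] grip -0.004750744499617096 ang 160.07018513124405 q [ 0.43  0.22 -0.22  0.   -1.13 -2.35]
off [-0.44  -0.128  0.222]
```

View pics/c.png

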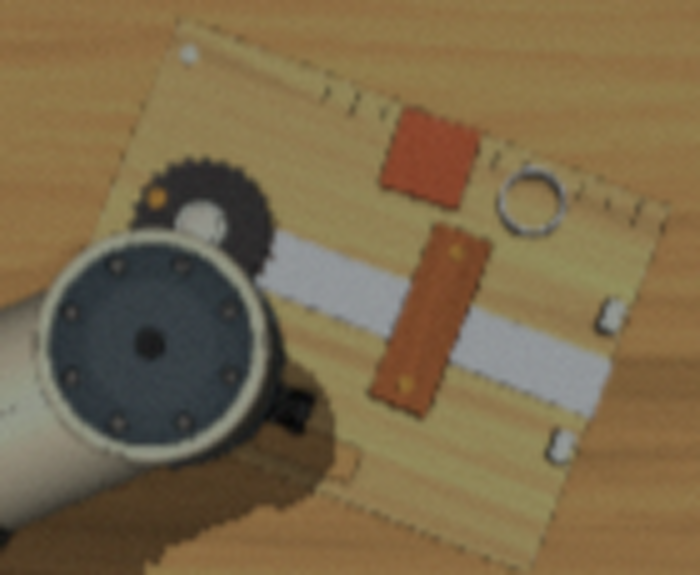

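```bash

python3 -m jog '[{"offset":[-0.22,-0.11,0],"roll":0},{"offset":[-0.44,-0.218,0],"roll":0},{"offset":[-0.44,-0.218,0],"roll":0},{"offset":[-0.44,-0.218,0.2],"roll":0},{"offset":[-0.44,-0.218,0.4],"roll":0},{"offset":[-0.44,-0.218,0.4],"roll":0}]'|grep -E "tcp_pos|ft"
python3 to.py 0 -.12 .0135
```

```text
tcp_pos: [0.5583, -0.0124, 0.007]
ft_force: [-0.7, -0.1, 1.3]
pos [ 0.5583 -0.0124  0.007 ] jig [-0.0057 -0.0982] F [-0.7 -0.1  1.3] grip 0.0012462089264166905 ang 159.98196587761117 q [ 0.26  0.42 -0.18 -0.   -0.99 -2.18]
off [-0.028 -0.109 -0.032]
```

```bash

python3 -m jog '[{"offset":[-0.01,-0.05,-0.02],"roll":0},{"offset":[-0.015,-0.1,-0.03],"roll":0},{"offset":[-0.015,-0.13,-0.03],"roll":0},{"offset":[-0.015,-0.16,-0.03],"roll":0},{"offset":[-0.015,-0.18,-0.03],"roll":0}]'|grep -E "tcp_pos|ft"
python3 to.py 0 -.2 .0135
python3 -m jog '[{"offset":[0,-0.03,0],"roll":0},{"offset":[0,-0.06,0],"roll":0},{"offset":[0,-0.09,0],"roll":0},{"offset":[0,-0.12,0],"roll":0},{"offset":[0,-0.15,0],"roll":0},{"offset":[0,-0.18,0],"roll":0},{"offset":[0,-0.21,0],"roll":0},{"offset":[0,-0.23,0],"roll":0},{"offset":[0,-0.25,0],"roll":0}]'|grep -E "tcp_pos|ft"
python3 to.py 0 -.2075 .0135
```

```text
tcp_pos: [0.5557, -0.0464, 0.0212]
ft_force: [0.8, 3.6, 5.8]
pos [ 0.5557 -0.0464  0.0212] jig [ 0.0035 -0.131 ] F [0.8 3.6 5.8] grip -0.003715705411642129 ang 160.07056253723655 q [ 0.2   0.39 -0.18 -0.   -0.99 -2.12]
off [ 0.017 -0.345  0.038]
tcp_pos: [0.5387, -0.0933, 0.021]
ft_force: [0.4, 3.8, 5.8]
pos [ 0.5387 -0.0933  0.021 ] jig [ 0.0034 -0.1809] F [0.4 3.8 5.8] grip 0.0004765385784790507 ang 160.1220498026246 q [ 0.11  0.37 -0.21  0.   -0.98 -2.03]
off [ 0.017 -0.133  0.038]
```

```bash
python3 -c "
from h import *
save('pics/d.png',capture('side'),180,140,140,140,4)"
```

```text
(no output)
```

View pics/d.png

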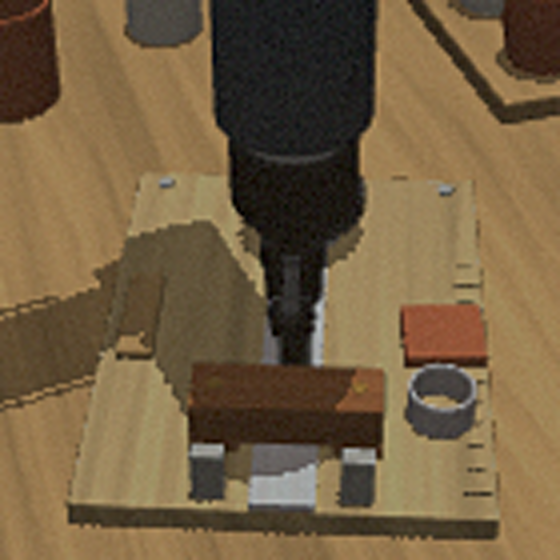

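```bash

python3 -m jog '[{"offset":[0,-0.03,0],"roll":0},{"offset":[0,-0.06,0],"roll":0},{"offset":[0,-0.085,0],"roll":0},{"offset":[0,-0.1,0],"roll":0},{"offset":[0,-0.11,0],"roll":0}]'|grep -E "tcp_pos|ft"
for i in 1 2 3; do python3 -m jog '[{"offset":[0,-0.01,0],"roll":0},{"offset":[0,-0.01,0],"roll":0}]'|grep -E "tcp_pos|ft";done
python3 to.py 0 -.2075 .0135
```

```text
tcp_pos: [0.5311, -0.1141, 0.0208]
ft_force: [1.8, 2.9, 5.5]
tcp_pos: [0.5303, -0.1161, 0.0207]
ft_force: [0.1, 2.8, 4.3]
tcp_pos: [0.5296, -0.1179, 0.0205]
ft_force: [1.4, 2.6, 4.7]
tcp_pos: [0.5295, -0.1185, 0.0205]
ft_force: [2.3, 6.9, 5.5]
pos [ 0.5295 -0.1185  0.0205] jig [ 0.0033 -0.2077] F [2.3 6.9 5.5] grip 0.0007764351962328232 ang 160.09437242012305 q [ 0.07  0.37 -0.22 -0.   -0.98 -1.98]
off [0.017 0.001 0.035]
```

Force is rising exactly at the expected stop (−207.7 mm). One more firm push, then retreat and check.

```bash

python3 -m jog '[{"offset":[0,-0.01,0],"roll":0},{"offset":[0,-0.015,0],"roll":0},{"offset":[0,-0.015,0],"roll":0}]'|grep -E "tcp_pos|ft"
python3 -m jog '[{"offset":[0,0.05,0],"roll":0},{"offset":[0,0.15,0],"roll":0},{"offset":[0,0.15,-0.2],"roll":0},{"offset":[0,0.15,-0.45],"roll":0},{"offset":[0,0.15,-0.7],"roll":0},{"offset":[0,0.15,-0.8],"roll":0},{"offset":[0.5,0.15,-0.8],"roll":0},{"offset":[0.8,0.15,-0.8],"roll":0},{"offset":[0.8,0.15,-0.8],"roll":0},{"offset":[0.8,0.15,-0.8],"roll":0},{"offset":[0.8,0.15,-0.8],"roll":0}]'|grep -E "tcp_pos|ft|time"
python3 stud.py
python3 -c "
from h import *
save('pics/e.png',capture('side'),180,140,140,140,4)
t=capture('top');save('pics/f.png',t,195,130,140,115,5)
A,B=cv2.imread('pics/e.png')[:,:400],cv2.resize(cv2.imread('pics/f.png'),None,fx=.57,fy=.57)
C=np.zeros((560,400+B.shape[1],3),np.uint8);C[:,:400]=cv2.resize(A,(400,560));C[:B.shape[0],400:]=B
cv2.imwrite('pics/g.png',C)"
```

```text
tcp_pos: [0.5294, -0.1188, 0.0205]
ft_force: [2.1, 16.4, 7.4]
time_s: 21.05
tcp_pos: [0.385, -0.0399, 0.1797]
ft_force: [0.7, -0.2, -0.3]
top n 7 stud jig-angle deg 78.0 r 0.034
side n 5 stud jig-angle deg 80.0 r 0.04
```

View pics/g.png

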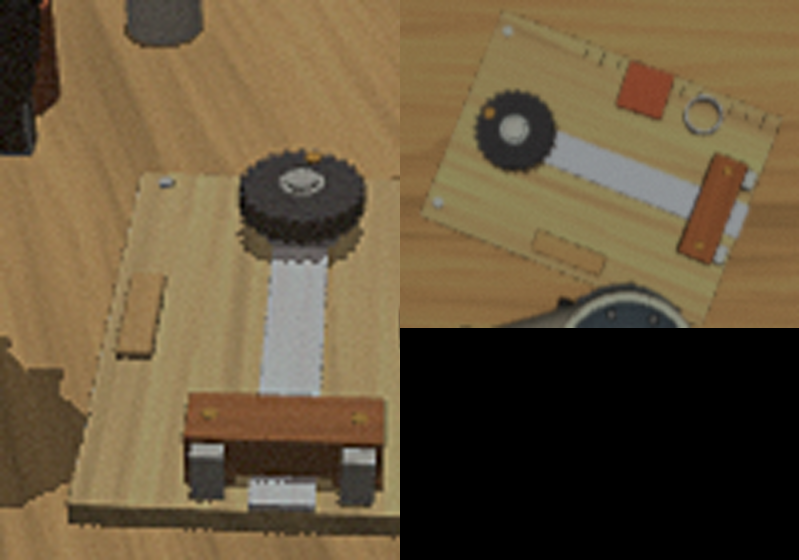

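```bash
python3 -c "
from workcell import *
print(hand_in())"
```

```text
the job is handed in; nothing more can be done
None
```

I handed in the job at about 21 s: the lock ring is loosened about 2.1 turns (771° by the stud), the fence then pushed against both stop posts (16 N at the stop), and the tile, cutter and rib are still in place in the last pictures; I did not check the mug, jar, bowl and brick again.

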